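# Hang the jar caddy level on the easel peg

### The job

Hang the jar caddy on the table easel's peg by the hole in its rail that lets it hang level with what it carries, pushed back along the peg until the rail is against the collar, and leave it hanging still. The peg's height is not known beforehand: find it by looking or by gentle touch. Never lean hard on the easel or drop the caddy on it, keep it upright with the jar and tins in their pockets, and leave the other things alone.

Things in the scene. Friction and masses are not known exactly. Their poses are not given: they have to be found in the camera images.
- mid_hole (a point): Centre of the middle hole in the caddy's rail, at mid-thickness; x goes through the holes, y along the rail, z up. Five round 14 mm through holes at -52, -26, 0, 26, 52 mm along y, 120 mm above the caddy's underside. The rail is an upright board 10 mm thick, 204 mm long, from 78 to 175 mm above the underside; its top edge, 55 mm above the holes, is free to be pinched from above.
- caddy: Plywood tote, 76 mm deep (x), 220 long (y): floor, two 140 mm high end boards, and the holed rail joining them over the jars. Origin at the centre of its underside, axes as the middle hole's. About 280 g empty (10 percent either way), balanced about its middle, the same both ways round. It starts standing on the table.
- jar_mid (a point): Centre of the full stoneware jar (51 mm wide, 58 high, narrower cork stopper, about 360 g, 8 percent either way), loose in one of the caddy's three pockets, which are centred at -60, 0 and 60 mm along the caddy's y, on an 8 mm floor inside 8 mm lips.
- tin_a_mid (a point): Centre of an empty tin (straight-sided, 51 mm wide, 58 high, 40 g), loose in another pocket.
- tin_b_mid (a point): Centre of a second, equal tin, loose in the remaining pocket.
- easel: Wooden table easel, fixed. Origin on the table under its mast (44 mm wide, 225 high). A carriage on the mast holds a level arm, 24 mm square, out along -x to x = -0.125, ending in a turned peg in line with the arm's centre. The height of that line is set anew each time, 145 to 185 mm above the table, and is not measured. The arm does not give under hand forces; its flat top is 12 mm above that line.
- collar_foot (a point): Point on the table straight below the peg's collar face, 135 mm in front of the mast; axes as the easel's (the peg points along -x). Level peg: collar 24 mm in diameter with its flat face above this point, then a neck 8 mm in diameter to x = -0.034 from here, then a blunt head 11 mm in diameter to x = -0.043. With a hole hung on the neck, the hole's centre is 3 mm below the peg's axis.
- tube_a: Bystander: loose white paint tube, lying, 150 mm long; origin under its middle, x along its length.
- tube_b: Bystander: loose white paint tube, lying, 150 mm long; origin under its middle, x along its length.
- tube_c: Bystander: loose white paint tube, lying, 130 mm long; origin under its middle, x along its length.
- wide_brush: Bystander: loose flat brush, black handle, 200 x 100 x 16 mm; origin under its middle, x along its length.
- round_brush: Bystander: loose thin black brush, 250 mm long, 9 mm thick; origin under its middle, x along its length.
- palette_knife: Bystander: loose palette knife, 210 mm long, 16 mm high; origin under its middle, x along its length.
- stretcher_bar: Bystander: loose wooden bar 300 x 42 x 18 mm; origin under its middle, x along its length.

How it is judged:
By the outcome, as a careful person would: the job done as asked, in the order asked, and still so for the second after the job is handed in, with the robot touching nothing.
It also fails if it takes over 72 s, if anything falls off the work surface, if the arm or the gripper's body presses on something with over 40 N, if the wrist force passes 120 N, or if a joint passes its speed limit or range.

### The arm

A 7-joint arm with a two-finger parallel gripper is mounted at the origin on the work surface. World frame = base frame: x ahead of the robot, y to its left, z up, the work surface at z = 0. Lengths are in m, angles in rad, forces in N, time in s.
With the tool pointing down it reaches from about 0.4 to 0.875 m from the base axis. Payload 19.3 kg.
Tool frame: the origin (TCP) lies midway between the tips of the shut fingers; the grasp point (between the pads) lies 19 mm behind it; z points along the fingers, y is the line along which they close (so a half turn about z gives the same grasp; the last joint's range is limited). The gripper opens to 85 mm and grips with 20 to 120 N. Pads are 22 mm wide; open, the fingers measure 114 mm over their backs; the gripper's body (76 mm by 85 mm) begins 54 mm behind the grasp point. The pads swing forward as they close: fully open they stand 13 mm farther back than shut.
Start: joints at [1.106, 0.521, -0.036, 1.599, 0.021, 1.021, -0.113], TCP at [0.24, -0.577, 0.206] pointing down, gripper open.
Joint ranges: [-2.91, 2.91], [-0.3, 2.13], [-1.5, 1.42], [0.17, 2.43], [-1.26, 4.41], [0.16, 1.93], [-2.52, 2.52]. Speed limits (rad/s): [1.89, 1.89, 2.39, 2.39, 3.01, 3.01, 3.01].

### API

Orientations are given as a rotation vector (axis times angle).
In Python, from plant import r gives the robot as it stands.
- The arm moves only by the tool drive_tool, never from a script. Its arguments are lists of equal length, an entry for each row: "delta_pos": the shift along the tool's x, y, z in units of 200 mm (1.0 is 200 mm), a list of three; "angular": the turn, a rotation vector about the tool's x, y, z in units of 90 degrees (1.0 is 90 degrees), a list of three; "gripper": the opening, from 0 (shut) to 1 (fully open). In form: {"delta_pos": [[dx, dy, dz], ...], "angular": [[wx, wy, wz], ...], "gripper": [gripper, ...]}. A call has 1 to 12 rows; each row is the pose to reach, as a shift and turn from the pose commanded when the call began, along the tool's axes at that moment; what a row does not reach only later rows make up. A row lasts 1/12 s, in which the tool goes at most 41.7 mm and 7.16 degrees, less where a joint would pass 70% of its speed; a pose out of reach is approached as far as the arm can. A call with a number of a shift or a turn outside -1 to 1 is refused whole. A call with a gripper value outside its range is refused whole. The fingers move at their own pace and stop on an object; "squeeze" is the grip in N (left out, the last holds). Time passes only in rows, so rows that repeat a pose let the fingers close. It gives the time, the measured TCP pose, the force, the opening and the grip force at its end, in the units of the state.
- r.sense(): the state, without advancing time (a new reading comes with each control period).
- r.capture(name): name is "side" or "top" or "wrist"; returns the picture (400x640x3 uint8, red, green, blue); there is no depth.
- r.camera_model(name): a dict with "K" (3x3 intrinsics, pixels), "k1" (the pictures are not rectified: a ray, as slopes to the right and down, at radius r is drawn at 1 + k1 r^2 times it, then the intrinsics apply), "xyz" and "attitude" of the camera in the world; the wrist camera has in their place "tool_from_camera" (4x4, takes a point from camera to tool coordinates, whose origin is the TCP and whose axes are the flange's). Camera axes: x right, y down, z forward; pixel columns grow to the right and rows downward; lengths in m; the calibration is good to about 2 mm. A picture is of the moment at which its call begins: read the wrist's pose just before it. camera_model takes no time and is no camera call.
- r.finish_job(): hands the job in; it is judged then, once.
The state is a dict: "time": time; "q": joint angles; "joint_vel": joint speeds; "joint_efforts": joint torques, N m; "tcp_pos": TCP position; "eef_rot": TCP orientation; "contact_force": force on the tool from outside, world axes, zero at the start; "torque": the same for the moment, N m; "width": opening from 0.0 (shut) to 1.0 (fully open); "finger_force": force on a finger pad.
Only numpy, scipy, OpenCV 4.12 (cv2) and the standard library are available. Lean on these libraries where they do the work, as an engineer would, in place of code of your own. Each camera call takes 0.05 s, during which the arm holds its last target. There are 200 camera calls.

## Working session

There is one attempt and no reset: what is moved stays moved. The work goes in short steps, Python scripts to look and compute and a tool call to move; the robot and the scene stay as the last step left them, time stands still between calls to the robot, and variables do not carry over. Pictures are saved under pics/ and viewed, at most 12 in all, crops included, and the job is handed in when it is done.

Besides the shell and the picture viewer there is one more tool, called as name(argument=value, ...), one argument or row to a line, values as JSON. drive_tool: Moves the arm, as the interface text tells. Shifts and turns lie within -1 to 1; 1 stands for 200 mm of shift or 90 degrees of turn. Its arguments: {"type":"object","properties":{"delta_pos":{"type":"array","items":{"type":"array","items":{"type":"number"}}},"angular":{"type":"array","items":{"type":"array","items":{"type":"number"}}},"gripper":{"type":"array","items":{"type":"number"}},"squeeze":{"type":"number"}},"required":["delta_pos","angular","gripper"]}

```bash
mkdir -p pics; ls; python3 - <<'E'
from plant import r
import cv2, numpy as np
s=r.sense(); print({k:np.round(v,3) for k,v in s.items()})
for n in("side","top","wrist"):
    m=r.camera_model(n); print(n,{k:np.round(v,4).tolist() for k,v in m.items()})
a=r.capture("side");b=r.capture("top")
cv2.imwrite("pics/side0.png",a[...,::-1]);cv2.imwrite("pics/top0.png",b[...,::-1])
E
```

```text
pics
{'time': np.float64(0.0), 'q': array([ 1.106,  0.522, -0.036,  1.6  ,  0.021,  1.021, -0.113]), 'joint_vel': array([ 0.001, -0.   , -0.   , -0.001,  0.001, -0.001, -0.002]), 'joint_efforts': array([-1.0000e-03, -9.2712e+01,  1.9800e+00, -3.6993e+01,  1.8000e-02,
        8.0000e-03, -0.0000e+00]), 'tcp_pos': array([ 0.24 , -0.577,  0.206]), 'eef_rot': array([-3.079, -0.616,  0.   ]), 'contact_force': array([-0.409, -0.212,  0.044]), 'torque': array([0.046, 0.012, 0.017]), 'finger_force': np.float64(0.0), 'width': np.float64(0.998)}
side {'K': [[376.7324, 0.0, 319.6625], [0.0, 376.7324, 200.2289], [0.0, 0.0, 1.0]], 'k1': -0.0381, 'xyz': [0.3228, 0.7204, 0.6965], 'attitude': [-0.4837, 2.7407, -1.1657]}
top {'K': [[377.764, 0.0, 316.5433], [0.0, 377.764, 198.5608], [0.0, 0.0, 1.0]], 'k1': -0.0084, 'xyz': [0.4418, 0.1466, 0.9696], 'attitude': [-2.1423, 2.1964, -0.1252]}
wrist {'K': [[280.7038, 0.0, 319.7147], [0.0, 280.7038, 199.2467], [0.0, 0.0, 1.0]], 'k1': -0.0423, 'tool_from_camera': [[-0.0001, -0.956, -0.2932, 0.0752], [1.0, -0.0005, 0.0011, 0.0], [-0.0012, -0.2932, 0.956, -0.1674], [0.0, 0.0, 0.0, 1.0]]}
```

View pics/side0.png

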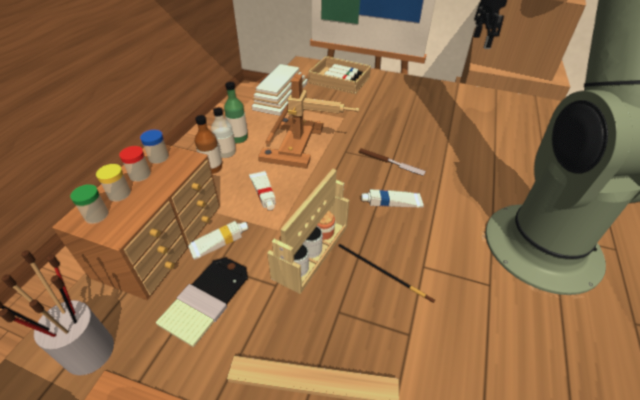

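View pics/top0.png

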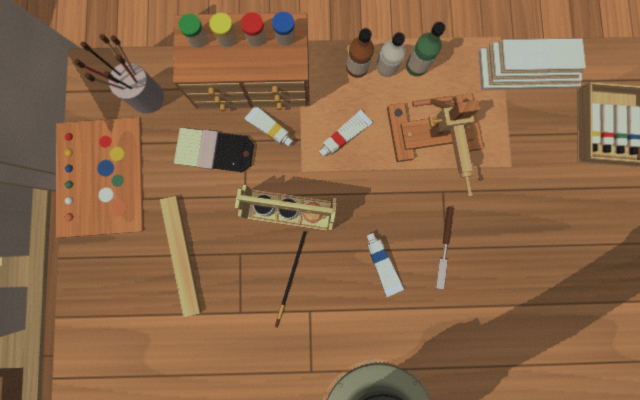

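The side view shows the caddy at about (312,235), with its brown jar at the far end, and the peg head at about (357,109). In the top view the caddy is at about (287,208) and the peg tip at (470,193). I'll enlarge both in one mosaic.

```bash
python3 - <<'E'
import cv2, numpy as np
t=cv2.imread("pics/top0.png");s=cv2.imread("pics/side0.png")
def c(im,x,y,w=100,h=75):
    o=cv2.resize(im[y:y+h,x:x+w],(400,300),interpolation=cv2.INTER_CUBIC)
    for k in range(0,w,10):
        if (x+k)%20==0: cv2.putText(o,str(x+k),(k*4,8),0,.3,(255,255,255));o[:6,k*4]=255
    for k in range(h):
        if (y+k)%10==0: cv2.putText(o,str(y+k),(0,k*4+3),0,.3,(255,255,255))
    return o
m=np.vstack([np.hstack([c(t,235,170),c(t,410,125)]),np.hstack([c(s,262,170,100,75),c(s,280,70)])])
cv2.imwrite("pics/m.png",m)
E
```

```text
(no output)
```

View pics/m.png

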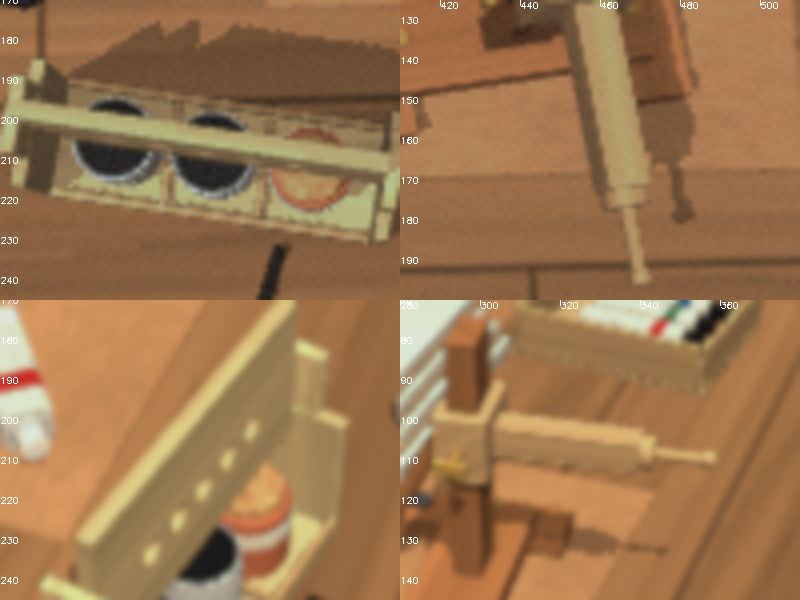

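The jar (terracotta, cork) sits at the caddy's right end in the top view, which is world -y. The two black-mouthed tins are in the other pockets. The rail's top edge runs from (240,198) to (332.5,210.5). The peg runs from the collar at (467.3,176.5) to the tip at (470.5,195) in the top view, and from (343.7,108) to (358.2,109.5) in the side view.

```bash
cat > h.py <<'E'
from plant import r
import cv2, numpy as np
from scipy.spatial.transform import Rotation as R
def ray(n,px,s=None):
    m=r.camera_model(n); k=m["k1"]
    d=cv2.undistortPoints(np.array([[px]],float),np.array(m["K"]),np.array([k,0,0,0.]))[0,0]
    d=np.append(d,1)
    if n=="wrist":
        T=np.array(m["tool_from_camera"]);Rt=R.from_rotvec(s["eef_rot"])
        return np.array(s["tcp_pos"])+Rt.apply(T[:3,3]), Rt.apply(T[:3,:3]@d)
    return np.array(m["xyz"]), R.from_rotvec(m["attitude"]).apply(d)
def plane(n,px,z,s=None):
    o,d=ray(n,px,s); return o+d*(z-o[2])/d[2]
def tri(a,b):
    (o,d),(p,e)=a,b; A=np.stack([d,-e],1)
    t=np.linalg.lstsq(A,p-o,rcond=None)[0]
    x,y=o+d*t[0],p+e*t[1]; return (x+y)/2,np.linalg.norm(x-y)
def wproj(P,s):
    m=r.camera_model("wrist");T=np.array(m["tool_from_camera"])
    t=R.from_rotvec(s["eef_rot"]).inv().apply(np.array(P)-s["tcp_pos"])
    c=(t-T[:3,3])@T[:3,:3]; k=np.array(m["K"]); u=c[:2]/c[2]; u=u*(1+m["k1"]*(u@u))
    return k[:2,:2]@u+k[:2,2]
def togo(P,yaw_y,s):
    """shift/turn in drive units to TCP P, pointing down, tool y along yaw_y (world xy)"""
    y=np.array([*yaw_y,0])/np.linalg.norm(yaw_y);z=np.array([0,0,-1.]);x=np.cross(y,z)
    R0=R.from_rotvec(s["eef_rot"]);R1=R.from_matrix(np.stack([x,y,z],1))
    return np.round(R0.inv().apply(np.array(P)-s["tcp_pos"])/.2,3),np.round((R0.inv()*R1).as_rotvec()/(np.pi/2),3)
E
python3 - <<'E'
from h import *
a=plane("top",(240,198),.175);b=plane("top",(332.5,210.5),.175)
print(a,b,np.linalg.norm(a-b), 'side chk',plane("side",(282,230),.175))
for t,s in(((470.5,195),(358.2,109.5)),((467.3,176.5),(343.7,108))): print(tri(ray("top",t),ray("side",s)))
s=r.sense();Rm=R.from_rotvec(s["eef_rot"]).as_matrix();print(Rm.round(3))
E
```

```text
[0.53288422 0.3013213  0.175     ] [0.50156726 0.10655818 0.175     ] 0.19726486408277932 side chk [0.53821996 0.30896602 0.175     ]
(array([ 0.53100927, -0.19937293,  0.14738564]), np.float64(0.00153778112172378))
(array([ 0.57256628, -0.19601906,  0.14527791]), np.float64(0.001344711075239418))
[[ 0.923  0.385 -0.   ]
 [ 0.385 -0.923  0.001]
 [-0.    -0.001 -1.   ]]
```

drive_tool(
  delta_pos=[
    [0.7, -0.75, -0.7],
    [0.7, -0.75, -0.7],
    [0.7, -0.75, -0.7],
    [0.7, -0.75, -0.7],
    [0.7, -0.75, -0.7],
    [0.7, -0.75, -0.7],
  ],
  angular=[
    [0, 0, 0],
    [0, 0, 0],
    [0, 0, 0],
    [0, 0, 0],
    [0, 0, 0],
    [0, 0, 0],
  ],
  gripper=[1, 1, 1, 1, 1, 1],
)

```text
time: 0.6
tcp_pos: [0.3121, -0.3827, 0.3473]
eef_rot: [-3.08, -0.616, 0.0]
contact_force: [0.7, -0.2, 0.1]
width: 1.002
finger_force: 0.0
```

drive_tool(
  delta_pos=[
    [1, -1, 0],
    [1, -1, 0],
    [1, -1, 0],
    [1, -1, 0],
    [1, -1, 0],
    [1, -1, 0],
    [1, -1, 0],
  ],
  angular=[
    [0, 0, 0.3],
    [0, 0, 0.3],
    [0, 0, 0.3],
    [0, 0, 0.3],
    [0, 0, 0.3],
    [0, 0, 0.3],
    [0, 0, 0.3],
  ],
  gripper=[1, 1, 1, 1, 1, 1, 1],
)

```text
time: 1.18
tcp_pos: [0.4123, -0.1393, 0.3463]
eef_rot: [3.139, -0.121, 0.0]
contact_force: [1.0, -1.0, 0.7]
width: 1.0
finger_force: 0.0
```

```bash
python3 -c "
from h import *
s=r.sense();print(s['time'],s['tcp_pos'],s['q'].round(2) if hasattr(s['q'],'round') else s['q'],togo((.514,.18,.30),(.987,-.159),s))"
```

```text
1.1833 [ 0.41234028 -0.13934126  0.34634869] [ 0.47  0.08 -0.3   1.85  0.03  1.21 -1.49] (array([ 0.383, -1.631,  0.231]), array([ 0.   ,  0.   , -0.948]))
```

drive_tool(
  delta_pos=[
    [0.38, -1, 0],
    [0.38, -1, 0],
    [0.38, -1, 0],
    [0.38, -1, 0],
    [0.38, -1, 0],
    [0.38, -1, 0],
  ],
  angular=[
    [0, 0, -0.4],
    [0, 0, -0.4],
    [0, 0, -0.4],
    [0, 0, -0.4],
    [0, 0, -0.4],
    [0, 0, -0.4],
  ],
  gripper=[1, 1, 1, 1, 1, 1],
)

```text
time: 1.68
tcp_pos: [0.5045, 0.059, 0.3459]
eef_rot: [-3.013, -0.878, -0.001]
contact_force: [0.0, 1.0, -0.2]
width: 1.0
finger_force: 0.0
```

```bash
python3 -c "
from h import *
s=r.sense();print(s['time'],s['tcp_pos'],s['q'].round(2) if hasattr(s['q'],'round') else s['q'],togo((.514,.18,.30),(.987,-.159),s))"
```

```text
1.6833 [0.5044876  0.05900021 0.34590441] [ 0.2   0.24 -0.53  1.68  0.12  1.25 -1.36] (array([ 0.365, -0.484,  0.231]), array([-0.001, -0.002, -0.537]))
```

drive_tool(
  delta_pos=[
    [0.36, -0.48, 0.2],
    [0.36, -0.48, 0.2],
    [0.36, -0.48, 0.2],
    [0.36, -0.48, 0.2],
    [0.36, -0.48, 0.2],
    [0.36, -0.48, 0.2],
    [0.36, -0.48, 0.2],
    [0.36, -0.48, 0.2],
    [0.36, -0.48, 0.2],
  ],
  angular=[
    [0, 0, -0.53],
    [0, 0, -0.53],
    [0, 0, -0.53],
    [0, 0, -0.53],
    [0, 0, -0.53],
    [0, 0, -0.53],
    [0, 0, -0.53],
    [0, 0, -0.53],
    [0, 0, -0.53],
  ],
  gripper=[1, 1, 1, 1, 1, 1, 1, 1, 1],
)

```text
time: 2.43
tcp_pos: [0.5143, 0.1716, 0.3061]
eef_rot: [-2.422, -2.001, 0.001]
contact_force: [0.1, 1.0, 0.1]
width: 1.001
finger_force: 0.0
```

```bash
python3 -c "
from h import *
s=r.sense();print(s['time'],s['tcp_pos'],s['q'].round(2))
print(togo((.514,.18,.30),(.987,-.159),s))
im=r.capture('wrist');np.save('w1.npy',np.r_[s['tcp_pos'],s['eef_rot']])
cv2.imwrite('pics/w1.png',im[...,::-1])
for P in ((.518,.206,.175),(.534,.307,.175),(.502,.105,.175)): print(wproj(P,s))"
```

```text
2.4333 [0.51426319 0.17157949 0.30607492] [ 0.11  0.36 -0.72  1.66  0.25  1.21 -0.86]
(array([ 0.041, -0.009,  0.03 ]), array([-0.   ,  0.   , -0.019]))
[316.61530164 152.90445001]
[312.82217846  46.95428179]
[319.77723512 240.84631337]
```

View pics/w1.png

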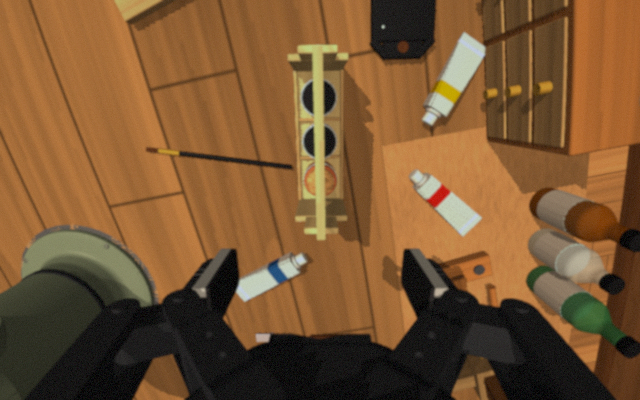

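The rail's top edge runs from (318.5,46) to (321,239), straddled evenly by the fingers. The jar's cork is at (320,180), at the lower (-y) end.

```bash
python3 -c "
from h import *
v=np.load('w1.npy');s=dict(tcp_pos=v[:3],eef_rot=v[3:])
a=plane('wrist',(318.5,45.5),.175,s);b=plane('wrist',(321,239.5),.175,s)
d=(a-b)[:2];L=np.linalg.norm(d);d/=L;c=(a+b)[:2]/2;print(a,b,L,c,d)
g=c-.026*d;print('g',g)
s=r.sense();print(togo((*g,.150),(d[1],-d[0]),s))"
```

```text
[0.5396182  0.30722674 0.175     ] [0.50372434 0.1064229  0.175     ] 0.2039866468546005 [0.52167127 0.20682482] [0.17596182 0.98439699]
g [0.51709626 0.1812305 ]
(array([0.05 , 0.005, 0.781]), array([-0.   ,  0.   , -0.008]))
```

drive_tool(
  delta_pos=[
    [0.05, 0.005, 0.2],
    [0.05, 0.005, 0.4],
    [0.05, 0.005, 0.6],
    [0.05, 0.005, 0.8],
    [0.05, 0.005, 0.8],
    [0.05, 0.005, 0.8],
    [0.05, 0.005, 0.8],
    [0.05, 0.005, 0.8],
    [0.05, 0.005, 0.8],
    [0.05, 0.005, 0.8],
    [0.05, 0.005, 0.8],
    [0.05, 0.005, 0.8],
  ],
  angular=[
    [0, 0, -0.008],
    [0, 0, -0.008],
    [0, 0, -0.008],
    [0, 0, -0.008],
    [0, 0, -0.008],
    [0, 0, -0.008],
    [0, 0, -0.008],
    [0, 0, -0.008],
    [0, 0, -0.008],
    [0, 0, -0.008],
    [0, 0, -0.008],
    [0, 0, -0.008],
  ],
  gripper=[1, 1, 1, 1, 1, 1, 0, 0, 0, 0, 0, 0],
  squeeze=60,
)

```text
time: 3.48
tcp_pos: [0.5174, 0.1814, 0.1469]
eef_rot: [2.406, 2.019, 0.001]
contact_force: [-3.4, 0.1, 2.3]
width: 0.143
finger_force: 2.2
```

drive_tool(
  delta_pos=[
    [0, 0, 0],
    [0, 0, 0],
    [0, 0, 0],
    [0, 0, 0],
    [0, 0, 0],
    [0, 0, 0],
  ],
  angular=[
    [0, 0, 0],
    [0, 0, 0],
    [0, 0, 0],
    [0, 0, 0],
    [0, 0, 0],
    [0, 0, 0],
  ],
  gripper=[0, 0, 0, 0, 0, 0],
)

```text
time: 3.98
tcp_pos: [0.5171, 0.1815, 0.1469]
eef_rot: [2.406, 2.02, 0.0]
contact_force: [-3.6, -1.2, 11.0]
width: 0.087
finger_force: 58.9
```

The rail is gripped, and TCP z 0.1469 with the hole at 0.120 gives the height offset. Before carrying, I'll release and measure the peg closely with the wrist camera and a light touch.

drive_tool(
  delta_pos=[
    [0, 0, 0],
    [0, 0, 0],
    [0, 0, 0],
    [0, 0, 0],
    [0, 0, 0],
    [0, 0, -0.2],
    [0, 0, -0.4],
    [0, 0, -0.6],
    [0, 0, -0.8],
    [-0.2, 0, -0.8],
    [-0.4, 0, -0.8],
    [-0.6, 0, -0.8],
  ],
  angular=[
    [0, 0, 0],
    [0, 0, 0],
    [0, 0, 0],
    [0, 0, 0],
    [0, 0, 0],
    [0, 0, 0],
    [0, 0, 0],
    [0, 0, 0],
    [0, 0, 0],
    [0, 0, 0],
    [0, 0, 0],
    [0, 0, 0],
  ],
  gripper=[1, 1, 1, 1, 1, 1, 1, 1, 1, 1, 1, 1],
)

```text
time: 4.98
tcp_pos: [0.4959, 0.0623, 0.3067]
eef_rot: [2.404, 2.021, 0.001]
contact_force: [1.2, -0.7, -1.4]
width: 1.001
finger_force: 0.0
```

drive_tool(
  delta_pos=[
    [-1, 0.2, 0],
    [-1, 0.2, 0],
    [-1, 0.2, 0],
    [-1, 0.2, 0],
    [-1, 0.2, 0],
    [-1, 0.2, 0],
  ],
  angular=[
    [0, 0, 0],
    [0, 0, 0],
    [0, 0, 0],
    [0, 0, 0],
    [0, 0, 0],
    [0, 0, 0],
  ],
  gripper=[1, 1, 1, 1, 1, 1],
)

```text
time: 5.48
tcp_pos: [0.5003, -0.1483, 0.3057]
eef_rot: [2.414, 2.009, -0.003]
contact_force: [-1.0, -0.0, -0.1]
width: 1.001
finger_force: 0.0
```

drive_tool(
  delta_pos=[
    [-0.5, 0.3, 0.08],
    [-0.5, 0.3, 0.08],
    [-0.5, 0.3, 0.08],
    [-0.5, 0.3, 0.08],
    [-0.5, 0.3, 0.08],
    [-0.5, 0.3, 0.08],
  ],
  angular=[
    [0, 0, -0.163],
    [0, 0, -0.163],
    [0, 0, -0.163],
    [0, 0, -0.163],
    [0, 0, -0.163],
    [0, 0, -0.163],
  ],
  gripper=[0, 0, 0, 0, 0, 0],
)

```text
time: 5.98
tcp_pos: [0.5429, -0.2488, 0.2901]
eef_rot: [-2.128, -2.31, -0.001]
contact_force: [0.1, 1.2, -0.3]
width: 0.143
finger_force: 0.0
```

```bash
python3 -c "
from h import *
s=r.sense();print(s['time'],s['tcp_pos'],s['q'].round(2),s['contact_force'].round(1))
im=r.capture('wrist');np.save('w2.npy',np.r_[s['tcp_pos'],s['eef_rot']])
cv2.imwrite('pics/w2.png',im[...,::-1])
for P in ((.531,-.199,.147),(.5725,-.196,.147)): print(wproj(P,s))"
```

```text
5.9833 [ 0.54293989 -0.24875829  0.29010346] [ 0.74  0.45 -0.6   1.55  0.26  1.22  0.18] [ 0.1  1.2 -0.3]
[312.09576287 136.55637773]
[350.40080058 136.97512659]
```

View pics/w2.png

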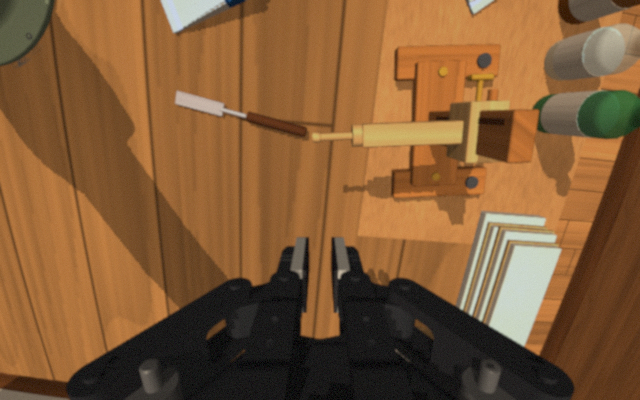

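The peg head is at (313,137), the collar face near (353,135.5), and the arm axis runs to about (463,133). All of this is close to prediction. The knife's handle lies below the head. I'll fit the axis with a colour mask.

```bash
python3 - <<'E'
from h import *
im=cv2.imread('pics/w2.png');v=np.load('w2.npy');s=dict(tcp_pos=v[:3],eef_rot=v[3:])
h=cv2.cvtColor(im,cv2.COLOR_BGR2HSV)
m=cv2.inRange(h,(17,90,150),(32,255,255)); m[:112]=0;m[155:]=0
for x in (310,313,316,320,330,340,348,352,354,356,358,362,370,400,430,455):
    y=np.flatnonzero(m[:,x]); print(x,(y.min(),y.max(),y.size) if y.size else None,end=' ')
xs=np.flatnonzero(m.sum(0)>0);print('\nx0',xs.min())
pts=[]
for x in list(range(315,346)): 
    y=np.flatnonzero(m[:,x])
    if y.size: pts.append((x,y.mean()))
p=np.polyfit(*np.array(pts).T,1);q=[]
for x in range(370,455):
    y=np.flatnonzero(m[:,x]); q.append((x,(y.min()+y.max())/2))
q=np.polyfit(*np.array(q).T,1)
for z in(.146,):
    A=plane('wrist',(315,np.polyval(p,315)),z,s);B=plane('wrist',(345,np.polyval(p,345)),z,s)
    C=plane('wrist',(370,np.polyval(q,370)),z+.006,s);D=plane('wrist',(450,np.polyval(q,450)),z+.006,s)
    print(A,B,C,D,(B-A)[1]/(B-A)[0],(D-C)[1]/(D-C)[0])
    for u in(310,352,354): print(u,plane('wrist',(u,136),z,s))
S=r.sense();print(togo((.62,-.196,.175),(.997,.08),S))
E
```

```text
310 None 313 (np.int64(133), np.int64(138), 6) 316 (np.int64(133), np.int64(139), 7) 320 (np.int64(134), np.int64(137), 4) 330 (np.int64(134), np.int64(137), 4) 340 (np.int64(134), np.int64(137), 4) 348 (np.int64(133), np.int64(136), 4) 352 (np.int64(132), np.int64(138), 7) 354 (np.int64(127), np.int64(138), 12) 356 (np.int64(127), np.int64(138), 12) 358 (np.int64(127), np.int64(137), 11) 362 (np.int64(126), np.int64(142), 14) 370 (np.int64(125), np.int64(145), 21) 400 (np.int64(123), np.int64(144), 22) 430 (np.int64(122), np.int64(143), 22) 455 (np.int64(121), np.int64(143), 23) 
x0 312
[ 0.53410626 -0.19848746  0.146     ] [ 0.56648714 -0.19417124  0.146     ] [ 0.59258247 -0.19185025  0.152     ] [ 0.67808158 -0.18111359  0.152     ] 0.1332953722765624 0.12557627833340262
310 [ 0.52866258 -0.19867228  0.146     ]
352 [ 0.57423401 -0.19488563  0.146     ]
354 [ 0.57640675 -0.19470185  0.146     ]
(array([0.229, 0.405, 0.578]), array([ 0.   , -0.   ,  0.002]))
```

drive_tool(
  delta_pos=[
    [0.27, 0.33, 0.1],
    [0.27, 0.33, 0.1],
    [0.27, 0.33, 0.25],
    [0.27, 0.33, 0.4],
    [0.27, 0.33, 0.55],
    [0.27, 0.33, 0.575],
    [0.27, 0.33, 0.575],
    [0.27, 0.33, 0.575],
  ],
  angular=[
    [0, 0, -0.03],
    [0, 0, -0.03],
    [0, 0, -0.03],
    [0, 0, -0.03],
    [0, 0, -0.03],
    [0, 0, -0.03],
    [0, 0, -0.03],
    [0, 0, -0.03],
  ],
  gripper=[0, 0, 0, 0, 0, 0, 0, 0],
)

```text
time: 6.7
tcp_pos: [0.605, -0.1898, 0.1771]
eef_rot: [2.072, 2.36, 0.001]
contact_force: [1.0, 0.1, 1.1]
width: 0.0
finger_force: 0.0
```

drive_tool(
  delta_pos=[
    [0, 0, 0.02],
    [0, 0, 0.04],
    [0, 0, 0.05],
    [0, 0, 0.05],
    [0, 0, 0.05],
  ],
  angular=[
    [0, 0, 0],
    [0, 0, 0],
    [0, 0, 0],
    [0, 0, 0],
    [0, 0, 0],
  ],
  gripper=[0, 0, 0, 0, 0],
)

```text
time: 7.12
tcp_pos: [0.6044, -0.1903, 0.1655]
eef_rot: [2.073, 2.36, 0.0]
contact_force: [0.3, -0.7, -0.2]
width: 0.001
finger_force: 0.0
```

drive_tool(
  delta_pos=[
    [0, 0, 0.01],
    [0, 0, 0.01],
    [0, 0, 0.01],
  ],
  angular=[
    [0, 0, 0],
    [0, 0, 0],
    [0, 0, 0],
  ],
  gripper=[0, 0, 0],
)

```text
time: 7.37
tcp_pos: [0.6043, -0.1902, 0.1633]
eef_rot: [-2.073, -2.36, 0.0]
contact_force: [0.3, 0.3, -0.4]
width: 0.004
finger_force: 0.0
```

drive_tool(
  delta_pos=[
    [0, 0, 0.01],
    [0, 0, 0.01],
    [0, 0, 0.01],
  ],
  angular=[
    [0, 0, 0],
    [0, 0, 0],
    [0, 0, 0],
  ],
  gripper=[0, 0, 0],
)

```text
time: 7.62
tcp_pos: [0.6043, -0.1902, 0.1612]
eef_rot: [-2.073, -2.36, 0.0]
contact_force: [0.2, 0.7, 0.8]
width: -0.001
finger_force: 0.0
```

drive_tool(
  delta_pos=[
    [0, 0, 0.008],
    [0, 0, 0.008],
    [0, 0, 0.008],
  ],
  angular=[
    [0, 0, 0],
    [0, 0, 0],
    [0, 0, 0],
  ],
  gripper=[0, 0, 0],
)

```text
time: 7.87
tcp_pos: [0.6043, -0.1902, 0.1596]
eef_rot: [-2.073, -2.36, 0.0]
contact_force: [-0.3, -0.2, 0.5]
width: -0.0
finger_force: 0.0
```

drive_tool(
  delta_pos=[
    [0, 0, 0.007],
    [0, 0, 0.007],
    [0, 0, 0.007],
  ],
  angular=[
    [0, 0, 0],
    [0, 0, 0],
    [0, 0, 0],
  ],
  gripper=[0, 0, 0],
)

```text
time: 8.12
tcp_pos: [0.6043, -0.1903, 0.1583]
eef_rot: [-2.073, -2.36, 0.0]
contact_force: [-1.0, -0.2, -0.4]
width: 0.0
finger_force: 0.0
```

drive_tool(
  delta_pos=[
    [0, 0, 0.006],
    [0, 0, 0.006],
    [0, 0, 0.006],
  ],
  angular=[
    [0, 0, 0],
    [0, 0, 0],
    [0, 0, 0],
  ],
  gripper=[0, 0, 0],
)

```text
time: 8.37
tcp_pos: [0.6043, -0.1902, 0.157]
eef_rot: [-2.073, -2.36, 0.0]
contact_force: [-0.5, 0.5, 0.8]
width: -0.003
finger_force: 0.0
```

drive_tool(
  delta_pos=[
    [0, 0, 0.006],
    [0, 0, 0.006],
    [0, 0, 0.006],
  ],
  angular=[
    [0, 0, 0],
    [0, 0, 0],
    [0, 0, 0],
  ],
  gripper=[0, 0, 0],
)

```text
time: 8.62
tcp_pos: [0.6043, -0.1902, 0.1558]
eef_rot: [-2.073, -2.36, 0.0]
contact_force: [-0.3, 0.9, 0.5]
width: 0.002
finger_force: 0.0
```

drive_tool(
  delta_pos=[
    [0, 0, 0.005],
    [0, 0, 0.005],
    [0, 0, 0.005],
  ],
  angular=[
    [0, 0, 0],
    [0, 0, 0],
    [0, 0, 0],
  ],
  gripper=[0, 0, 0],
)

```text
time: 8.87
tcp_pos: [0.6043, -0.1902, 0.1548]
eef_rot: [-2.073, -2.36, 0.0]
contact_force: [0.2, -0.3, 0.7]
width: 0.001
finger_force: 0.0
```

drive_tool(
  delta_pos=[
    [0, 0, 0.005],
    [0, 0, 0.005],
    [0, 0, 0.005],
  ],
  angular=[
    [0, 0, 0],
    [0, 0, 0],
    [0, 0, 0],
  ],
  gripper=[0, 0, 0],
)

```text
time: 9.12
tcp_pos: [0.6043, -0.1903, 0.1539]
eef_rot: [-2.073, -2.36, 0.0]
contact_force: [-0.4, -0.1, 0.5]
width: -0.001
finger_force: 0.0
```

```bash
python3 - <<'E'
from h import *
s=r.sense();print(s['tcp_pos'],s['contact_force'].round(1))
a=r.capture('wrist')[...,::-1];b=r.capture('side')[...,::-1]
o=np.vstack([cv2.resize(a[180:380,200:500],(600,400)),cv2.resize(b[70:145,280:430],(600,200))]);cv2.imwrite('pics/t.png',o[:,:])
E
```

```text
[ 0.6042633  -0.19025355  0.15385162] [-0.4 -0.1  0.5]
```

View pics/t.png

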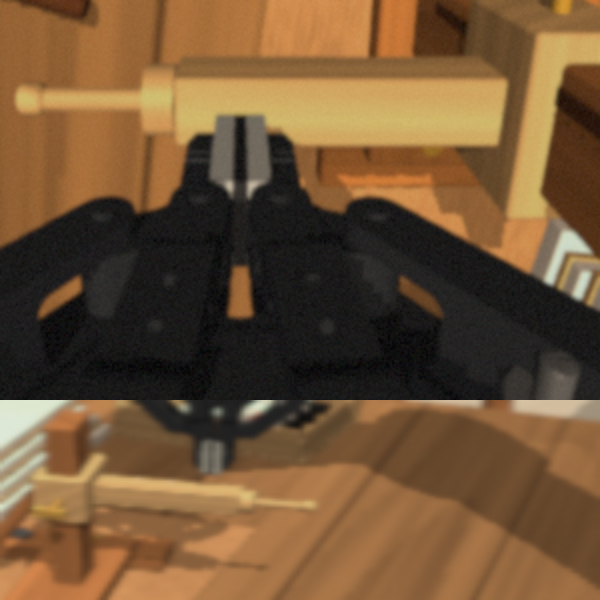

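```bash
python3 - <<'E'
from h import *
s=r.sense();print('tcp px',wproj(s['tcp_pos'],s),'above.02',wproj(np.array(s['tcp_pos'])+[0,0,.02],s))
m=r.camera_model('side')
def sp(P):
    c=R.from_rotvec(m['attitude']).inv().apply(np.array(P)-m['xyz']);u=c[:2]/c[2];u=u*(1+m['k1']*(u@u));k=np.array(m['K']);return k[:2,:2]@u+k[:2,2]
print('side tcp',sp(s['tcp_pos']))
for z in(.146,.15,.155): print(z,'arm top near edge',sp((.603,-.178,z+.012)),'peg tip',sp((.531,-.199,z)))
E
```

```text
tcp px [319.13426568 233.62955985] above.02 [319.09047461 247.7736702 ]
side tcp [332.76528231 104.22932166]
0.146 arm top near edge [331.88128723 105.10063711] peg tip [358.40118861 110.02543828]
0.15 arm top near edge [331.9284228  103.82314639] peg tip [358.51635984 108.76737473]
0.155 arm top near edge [331.98767041 102.21708692] peg tip [358.66111163 107.18577415]
```

The fingertips visibly sit about 20 mm above the reported TCP and clear of the arm, with the tip edge at crop (240,116) and a side-view gap above the arm. I'll keep descending gently.

drive_tool(
  delta_pos=[
    [0, 0, 0.01],
    [0, 0, 0.01],
    [0, 0, 0.01],
  ],
  angular=[
    [0, 0, 0],
    [0, 0, 0],
    [0, 0, 0],
  ],
  gripper=[0, 0, 0],
)

```text
time: 9.47
tcp_pos: [0.6042, -0.1902, 0.1517]
eef_rot: [-2.073, -2.36, 0.0]
contact_force: [0.1, 0.1, 0.2]
width: 0.0
finger_force: 0.0
```

drive_tool(
  delta_pos=[
    [0, 0, 0.01],
    [0, 0, 0.01],
    [0, 0, 0.01],
  ],
  angular=[
    [0, 0, 0],
    [0, 0, 0],
    [0, 0, 0],
  ],
  gripper=[0, 0, 0],
)

```text
time: 9.72
tcp_pos: [0.6042, -0.1902, 0.1498]
eef_rot: [-2.073, -2.36, 0.0]
contact_force: [0.1, 0.8, -0.6]
width: -0.0
finger_force: 0.0
```

```bash
python3 - <<'E'
from h import *
s=r.sense();Rt=R.from_rotvec(s['eef_rot'])
for h in(0,.01,.015,.02,.025,.03): print(h,wproj(np.array(s['tcp_pos'])+Rt.apply([.011,0,-h]),s).round(1))
E
```

```text
0 [319.1 217.8]
0.01 [319.1 223.7]
0.015 [319.1 226.9]
0.02 [319.1 230.3]
0.025 [319.1 234. ]
0.03 [319.  237.8]
```

drive_tool(
  delta_pos=[
    [0, 0, 0.015],
    [0, 0, 0.015],
    [0, 0, 0.015],
  ],
  angular=[
    [0, 0, 0],
    [0, 0, 0],
    [0, 0, 0],
  ],
  gripper=[0, 0, 0],
)

```text
time: 9.97
tcp_pos: [0.6042, -0.1902, 0.1467]
eef_rot: [-2.073, -2.36, 0.0]
contact_force: [0.2, -0.1, 0.5]
width: 0.002
finger_force: 0.0
```

drive_tool(
  delta_pos=[
    [0, 0, 0.01],
    [0, 0, 0.01],
    [0, 0, 0.01],
  ],
  angular=[
    [0, 0, 0],
    [0, 0, 0],
    [0, 0, 0],
  ],
  gripper=[0, 0, 0],
)

```text
time: 10.22
tcp_pos: [0.6043, -0.1902, 0.1448]
eef_rot: [-2.073, -2.36, 0.0]
contact_force: [0.1, 0.4, 0.9]
width: -0.002
finger_force: 0.0
```

drive_tool(
  delta_pos=[
    [0, 0, 0.008],
    [0, 0, 0.008],
    [0, 0, 0.008],
  ],
  angular=[
    [0, 0, 0],
    [0, 0, 0],
    [0, 0, 0],
  ],
  gripper=[0, 0, 0],
)

```text
time: 10.47
tcp_pos: [0.6043, -0.1902, 0.1432]
eef_rot: [-2.073, -2.36, 0.0]
contact_force: [-0.2, 0.4, -0.2]
width: -0.001
finger_force: 0.0
```

drive_tool(
  delta_pos=[
    [0, 0, 0.008],
    [0, 0, 0.008],
    [0, 0, 0.008],
  ],
  angular=[
    [0, 0, 0],
    [0, 0, 0],
    [0, 0, 0],
  ],
  gripper=[0, 0, 0],
)

```text
time: 10.72
tcp_pos: [0.6043, -0.1903, 0.1416]
eef_rot: [-2.073, -2.36, 0.0]
contact_force: [1.0, -0.7, 0.1]
width: -0.004
finger_force: 0.0
```

drive_tool(
  delta_pos=[
    [0, 0, 0.006],
    [0, 0, 0.006],
    [0, 0, 0.006],
  ],
  angular=[
    [0, 0, 0],
    [0, 0, 0],
    [0, 0, 0],
  ],
  gripper=[0, 0, 0],
)

```text
time: 10.97
tcp_pos: [0.6043, -0.1902, 0.1404]
eef_rot: [-2.073, -2.36, -0.0]
contact_force: [0.6, 0.0, 1.0]
width: 0.002
finger_force: 0.0
```

drive_tool(
  delta_pos=[
    [0, 0, 0.006],
    [0, 0, 0.006],
    [0, 0, 0.006],
  ],
  angular=[
    [0, 0, 0],
    [0, 0, 0],
    [0, 0, 0],
  ],
  gripper=[0, 0, 0],
)

```text
time: 11.22
tcp_pos: [0.6043, -0.1902, 0.1392]
eef_rot: [-2.073, -2.36, 0.0]
contact_force: [-0.3, 1.5, 0.0]
width: -0.004
finger_force: 0.0
```

```bash
python3 - <<'E'
from h import *
a=r.capture('wrist')[...,::-1];b=r.capture('side')[...,::-1]
o=np.hstack([cv2.resize(a[180:280,270:370],(400,400),interpolation=2),cv2.resize(b[75:125,310:360],(400,400),interpolation=2)]);cv2.imwrite('pics/t2.png',o)
E
```

```text
(no output)
```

View pics/t2.png

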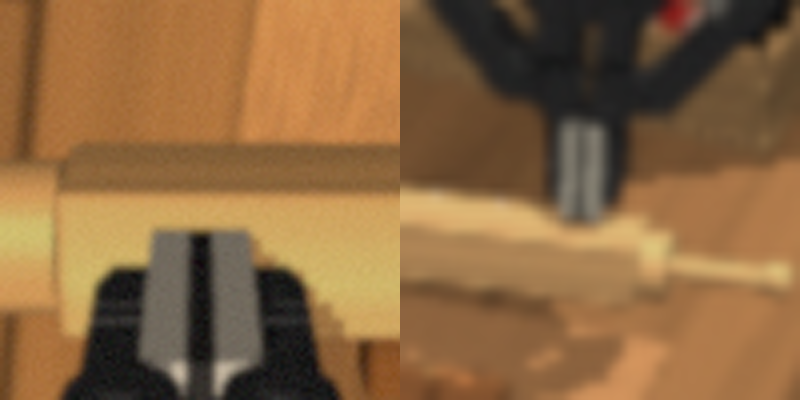

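The fingertips in the side view end at (583,220), on the arm's top face but not yet pressing. In the wrist view the top face spans crop rows 190 to 335 at column 65.

```bash
python3 - <<'E'
from h import *
s=r.sense()
for z in(.156,.158,.160):
    for y in(190,335): print(z,plane('wrist',(270+66/4,180+y/4),z,s).round(4),end=' ')
    print(plane('wrist',(270+62/4,180+190/4),z,s)-plane('wrist',(270+62/4,180+335/4),z,s))
E
```

```text
0.156 [ 0.5841 -0.1815  0.156 ] 0.156 [ 0.5863 -0.2051  0.156 ] [-2.17718621e-03  2.37004069e-02 -2.77555756e-17]
0.158 [ 0.5843 -0.1806  0.158 ] 0.158 [ 0.5864 -0.204   0.158 ] [-2.14830181e-03  2.33859771e-02 -2.77555756e-17]
0.16 [ 0.5844 -0.1797  0.16  ] 0.16 [ 0.5865 -0.2028  0.16  ] [-2.11941740e-03  2.30715473e-02 -2.77555756e-17]
```

drive_tool(
  delta_pos=[
    [0, 0, 0.005],
    [0, 0, 0.005],
    [0, 0, 0.005],
  ],
  angular=[
    [0, 0, 0],
    [0, 0, 0],
    [0, 0, 0],
  ],
  gripper=[0, 0, 0],
)

```text
time: 11.57
tcp_pos: [0.6043, -0.1902, 0.1383]
eef_rot: [-2.073, -2.36, 0.0]
contact_force: [-0.7, 0.3, 0.5]
width: 0.002
finger_force: 0.0
```

drive_tool(
  delta_pos=[
    [0, 0, 0.005],
    [0, 0, 0.005],
    [0, 0, 0.005],
  ],
  angular=[
    [0, 0, 0],
    [0, 0, 0],
    [0, 0, 0],
  ],
  gripper=[0, 0, 0],
)

```text
time: 11.82
tcp_pos: [0.6043, -0.1902, 0.1372]
eef_rot: [-2.073, -2.36, 0.0]
contact_force: [0.2, 0.5, 0.5]
width: 0.002
finger_force: 0.0
```

drive_tool(
  delta_pos=[
    [0, 0, 0.005],
    [0, 0, 0.005],
    [0, 0, 0.005],
  ],
  angular=[
    [0, 0, 0],
    [0, 0, 0],
    [0, 0, 0],
  ],
  gripper=[0, 0, 0],
)

```text
time: 12.07
tcp_pos: [0.6043, -0.1902, 0.1362]
eef_rot: [-2.073, -2.36, 0.0]
contact_force: [-0.4, -0.2, -0.6]
width: -0.001
finger_force: 0.0
```

drive_tool(
  delta_pos=[
    [0, 0, 0.006],
    [0, 0, 0.006],
    [0, 0, 0.006],
  ],
  angular=[
    [0, 0, 0],
    [0, 0, 0],
    [0, 0, 0],
  ],
  gripper=[0, 0, 0],
)

```text
time: 12.32
tcp_pos: [0.6043, -0.1902, 0.135]
eef_rot: [-2.073, -2.36, 0.0]
contact_force: [-0.5, -0.1, -0.4]
width: 0.002
finger_force: 0.0
```

drive_tool(
  delta_pos=[
    [0, 0, 0.006],
    [0, 0, 0.006],
    [0, 0, 0.006],
  ],
  angular=[
    [0, 0, 0],
    [0, 0, 0],
    [0, 0, 0],
  ],
  gripper=[0, 0, 0],
)

```text
time: 12.57
tcp_pos: [0.6044, -0.1903, 0.1342]
eef_rot: [2.073, 2.36, 0.0]
contact_force: [-2.1, -0.3, 4.9]
width: -0.001
finger_force: 2.4
```

Contact at TCP z ≈ 0.1345. To calibrate the fingertip offset, I'll touch the caddy's rail top (known to be 0.175) the same way, then grasp.

drive_tool(
  delta_pos=[
    [0, 0, -0.2],
    [0, 0, -0.4],
    [0, 0, -0.6],
    [0, 0, -0.7],
    [0.2, 0, -0.7],
    [0.4, 0, -0.7],
    [0.6, 0, -0.7],
    [0.8, 0, -0.7],
    [0.95, 0, -0.7],
    [0.95, 0, -0.7],
  ],
  angular=[
    [0, 0, 0],
    [0, 0, 0],
    [0, 0, 0],
    [0, 0, 0],
    [0, 0, 0],
    [0, 0, 0],
    [0, 0, 0],
    [0, 0, 0],
    [0, 0, 0],
    [0, 0, 0],
  ],
  gripper=[0, 0, 0, 0, 0, 0, 0, 0, 0, 0],
)

```text
time: 13.4
tcp_pos: [0.5789, 0.0052, 0.2746]
eef_rot: [-2.064, -2.368, -0.003]
contact_force: [-0.7, 1.0, -0.3]
width: -0.002
finger_force: 0.0
```

drive_tool(
  delta_pos=[
    [0.95, -0.19, 0],
    [0.95, -0.19, 0],
    [0.95, -0.19, 0],
    [0.95, -0.19, 0],
    [0.95, -0.19, 0],
    [0.95, -0.19, 0],
    [0.95, -0.19, 0],
  ],
  angular=[
    [0, 0, 0.194],
    [0, 0, 0.194],
    [0, 0, 0.194],
    [0, 0, 0.194],
    [0, 0, 0.194],
    [0, 0, 0.194],
    [0, 0, 0.194],
  ],
  gripper=[0, 0, 0, 0, 0, 0, 0],
)

```text
time: 13.98
tcp_pos: [0.517, 0.1835, 0.274]
eef_rot: [-2.404, -2.022, -0.001]
contact_force: [0.5, -0.8, 0.5]
width: 0.001
finger_force: 0.0
```

```bash
python3 -c "
from h import *
s=r.sense();print(s['time'],s['tcp_pos'],togo((.5171,.1813,.170),(.98440,-.17596),s))"
```

```text
13.9833 [0.51695725 0.18347837 0.27403332] (array([-0.011,  0.002,  0.52 ]), array([ 0.   , -0.   ,  0.003]))
```

drive_tool(
  delta_pos=[
    [-0.011, 0.002, 0.2],
    [-0.011, 0.002, 0.4],
    [-0.011, 0.002, 0.52],
    [-0.011, 0.002, 0.58],
    [-0.011, 0.002, 0.58],
    [-0.011, 0.002, 0.58],
  ],
  angular=[
    [0, 0, 0.003],
    [0, 0, 0.003],
    [0, 0, 0.003],
    [0, 0, 0.003],
    [0, 0, 0.003],
    [0, 0, 0.003],
  ],
  gripper=[0, 0, 0, 0, 0, 0],
)

```text
time: 14.48
tcp_pos: [0.5182, 0.1792, 0.1586]
eef_rot: [-2.413, -2.012, -0.0]
contact_force: [-0.4, 0.5, 0.6]
width: -0.002
finger_force: 0.0
```

drive_tool(
  delta_pos=[
    [0, 0, 0.01],
    [0, 0, 0.01],
    [0, 0, 0.01],
  ],
  angular=[
    [0, 0, 0],
    [0, 0, 0],
    [0, 0, 0],
  ],
  gripper=[0, 0, 0],
)

```text
time: 14.73
tcp_pos: [0.5182, 0.1795, 0.157]
eef_rot: [2.412, 2.012, 0.002]
contact_force: [0.2, -0.5, -0.9]
width: -0.004
finger_force: 0.0
```

drive_tool(
  delta_pos=[
    [0, 0, 0.005],
    [0, 0, 0.005],
    [0, 0, 0.005],
  ],
  angular=[
    [0, 0, 0],
    [0, 0, 0],
    [0, 0, 0],
  ],
  gripper=[0, 0, 0],
)

```text
time: 14.98
tcp_pos: [0.5177, 0.1794, 0.1551]
eef_rot: [2.412, 2.012, 0.0]
contact_force: [0.0, 0.6, 0.6]
width: 0.003
finger_force: 0.0
```

drive_tool(
  delta_pos=[
    [0, 0, 0.005],
    [0, 0, 0.005],
    [0, 0, 0.005],
  ],
  angular=[
    [0, 0, 0],
    [0, 0, 0],
    [0, 0, 0],
  ],
  gripper=[0, 0, 0],
)

```text
time: 15.23
tcp_pos: [0.5176, 0.1795, 0.1538]
eef_rot: [-2.412, -2.013, 0.0]
contact_force: [0.4, -0.0, -0.8]
width: -0.001
finger_force: 0.0
```

drive_tool(
  delta_pos=[
    [0, 0, 0.005],
    [0, 0, 0.005],
    [0, 0, 0.005],
  ],
  angular=[
    [0, 0, 0],
    [0, 0, 0],
    [0, 0, 0],
  ],
  gripper=[0, 0, 0],
)

```text
time: 15.48
tcp_pos: [0.5176, 0.1794, 0.1528]
eef_rot: [-2.412, -2.013, 0.0]
contact_force: [-0.3, -0.6, 0.2]
width: -0.002
finger_force: 0.0
```

drive_tool(
  delta_pos=[
    [0, 0, 0.005],
    [0, 0, 0.005],
    [0, 0, 0.005],
  ],
  angular=[
    [0, 0, 0],
    [0, 0, 0],
    [0, 0, 0],
  ],
  gripper=[0, 0, 0],
)

```text
time: 15.73
tcp_pos: [0.5176, 0.1794, 0.1519]
eef_rot: [-2.412, -2.013, 0.0]
contact_force: [0.3, 0.2, -0.1]
width: -0.0
finger_force: 0.0
```

drive_tool(
  delta_pos=[
    [0, 0, 0.005],
    [0, 0, 0.005],
    [0, 0, 0.005],
  ],
  angular=[
    [0, 0, 0],
    [0, 0, 0],
    [0, 0, 0],
  ],
  gripper=[0, 0, 0],
)

```text
time: 15.98
tcp_pos: [0.5176, 0.1795, 0.1509]
eef_rot: [-2.412, -2.013, 0.0]
contact_force: [0.2, 0.4, -0.1]
width: -0.001
finger_force: 0.0
```

drive_tool(
  delta_pos=[
    [0, 0, 0.005],
    [0, 0, 0.005],
    [0, 0, 0.005],
  ],
  angular=[
    [0, 0, 0],
    [0, 0, 0],
    [0, 0, 0],
  ],
  gripper=[0, 0, 0],
)

```text
time: 16.23
tcp_pos: [0.5177, 0.1795, 0.1501]
eef_rot: [2.412, 2.012, 0.0]
contact_force: [-2.0, -1.3, 4.9]
width: 0.002
finger_force: 2.4
```

drive_tool(
  delta_pos=[
    [0, 0, 0.005],
    [0, 0, 0.005],
    [0, 0, 0.005],
  ],
  angular=[
    [0, 0, 0],
    [0, 0, 0],
    [0, 0, 0],
  ],
  gripper=[0, 0, 0],
)

```text
time: 16.48
tcp_pos: [0.5179, 0.1795, 0.15]
eef_rot: [2.412, 2.012, 0.001]
contact_force: [-5.7, -3.6, 22.2]
width: -0.006
finger_force: 11.2
```

Both touches agree in force: rail top 0.175 ↔ TCP 0.1501 and arm top ↔ 0.1342. So the arm top is at 0.1591 and the peg axis at z ≈ 0.147, matching vision. The tips lie 25 mm behind the TCP, so I'll grasp deeper.

drive_tool(
  delta_pos=[
    [0.008, 0, -0.1],
    [0.008, 0, -0.1],
    [0.008, 0, -0.1],
    [0.008, 0, -0.1],
    [0.008, 0, -0.1],
    [0.008, 0, -0.1],
    [0.008, 0, -0.05],
    [0.008, 0, 0.05],
    [0.008, 0, 0.12],
    [0.008, 0, 0.12],
    [0.008, 0, 0.12],
    [0.008, 0, 0.12],
  ],
  angular=[
    [0, 0, 0.005],
    [0, 0, 0.005],
    [0, 0, 0.005],
    [0, 0, 0.005],
    [0, 0, 0.005],
    [0, 0, 0.005],
    [0, 0, 0.005],
    [0, 0, 0.005],
    [0, 0, 0.005],
    [0, 0, 0.005],
    [0, 0, 0.005],
    [0, 0, 0.005],
  ],
  gripper=[1, 1, 1, 1, 1, 1, 1, 1, 1, 1, 1, 1],
)

```text
time: 17.48
tcp_pos: [0.5181, 0.1813, 0.1253]
eef_rot: [-2.42, -2.003, -0.0]
contact_force: [-0.1, -0.4, 0.8]
width: 1.001
finger_force: 0.0
```

```bash
python3 -c "
from h import *
s=r.sense();print(s['time'],s['tcp_pos'],s['contact_force'],togo((.5171,.1812,.124),(.98440,-.17596),s))"
```

```text
17.4833 [0.51807679 0.18128138 0.1252565 ] [-0.09503621 -0.44260454  0.84294606] (array([-0.001, -0.005,  0.006]), array([ 0.   , -0.   , -0.007]))
```

drive_tool(
  delta_pos=[
    [-0.001, -0.005, 0],
    [-0.001, -0.005, 0],
    [-0.001, -0.005, 0],
    [-0.001, -0.005, 0],
    [-0.001, -0.005, 0],
    [-0.001, -0.005, 0],
    [-0.001, -0.005, 0],
    [-0.001, -0.005, 0],
    [-0.001, -0.005, 0],
    [-0.001, -0.005, 0],
  ],
  angular=[
    [0, 0, -0.007],
    [0, 0, -0.007],
    [0, 0, -0.007],
    [0, 0, -0.007],
    [0, 0, -0.007],
    [0, 0, -0.007],
    [0, 0, -0.007],
    [0, 0, -0.007],
    [0, 0, -0.007],
    [0, 0, -0.007],
  ],
  gripper=[1, 1, 0, 0, 0, 0, 0, 0, 0, 0],
  squeeze=60,
)

```text
time: 18.32
tcp_pos: [0.5167, 0.181, 0.1249]
eef_rot: [-2.409, -2.017, 0.0]
contact_force: [-1.0, 0.3, 1.9]
width: 0.103
finger_force: 59.6
```

drive_tool(
  delta_pos=[
    [0, 0, -0.05],
    [0, 0, -0.1],
    [0, 0, -0.2],
    [0, 0, -0.3],
    [0, 0, -0.38],
    [0, 0, -0.4],
    [0, 0, -0.4],
  ],
  angular=[
    [0, 0, 0],
    [0, 0, 0],
    [0, 0, 0],
    [0, 0, 0],
    [0, 0, 0],
    [0, 0, 0],
    [0, 0, 0],
  ],
  gripper=[0, 0, 0, 0, 0, 0, 0],
)

```text
time: 18.9
tcp_pos: [0.5174, 0.1811, 0.2062]
eef_rot: [2.409, 2.015, 0.003]
contact_force: [-0.2, 0.7, -7.6]
width: 0.106
finger_force: 59.0
```

```bash
python3 -c "
from h import *
s=r.sense();print(s['time'],s['tcp_pos'],s['torque'].round(2),s['q'].round(2))
P=(.55,-.1968);u=np.array([1,.128]);u/=np.linalg.norm(u)
pre=np.array(P)+u*((.5307-.55)/u[0]-.045);print(pre,togo((*pre,.2),u,s))
R0=R.from_rotvec(s['eef_rot']);print(R0.as_matrix().round(3))"
```

```text
18.9 [0.51740499 0.18110658 0.20621321] [0.11 0.09 0.03] [ 0.02  0.46 -0.63  1.78  0.32  1.   -0.91]
[ 0.48606417 -0.20498379] (array([-1.928,  0.186,  0.03 ]), array([ 0.001, -0.   , -0.194]))
[[ 0.176  0.984  0.002]
 [ 0.984 -0.176  0.   ]
 [ 0.001  0.002 -1.   ]]
```

drive_tool(
  delta_pos=[
    [-0.05, -0.03, 0],
    [-0.15, -0.08, 0],
    [-0.3, -0.12, 0],
    [-0.45, -0.17, 0],
    [-0.6, -0.17, 0],
    [-0.75, -0.17, 0],
    [-0.87, -0.17, 0],
    [-0.95, -0.17, 0],
  ],
  angular=[
    [0, 0, 0],
    [0, 0, 0],
    [0, 0, 0],
    [0, 0, 0],
    [0, 0, 0],
    [0, 0, 0],
    [0, 0, 0],
    [0, 0, 0],
  ],
  gripper=[0, 0, 0, 0, 0, 0, 0, 0],
)

```text
time: 19.57
tcp_pos: [0.4487, -0.0028, 0.204]
eef_rot: [-2.411, -2.014, 0.003]
contact_force: [1.0, 0.7, -7.9]
width: 0.103
finger_force: 59.0
```

drive_tool(
  delta_pos=[
    [-0.1, 0.01, 0],
    [-0.25, 0.02, 0],
    [-0.4, 0.03, 0],
    [-0.55, 0.04, 0],
    [-0.7, 0.05, 0],
    [-0.82, 0.06, 0],
    [-0.92, 0.07, 0],
    [-1, 0.08, 0],
    [-1, 0.08, 0],
    [-1, 0.08, 0],
  ],
  angular=[
    [0, 0, -0.02],
    [0, 0, -0.05],
    [0, 0, -0.08],
    [0, 0, -0.1],
    [0, 0, -0.13],
    [0, 0, -0.16],
    [0, 0, -0.19],
    [0, 0, -0.194],
    [0, 0, -0.194],
    [0, 0, -0.194],
  ],
  gripper=[0, 0, 0, 0, 0, 0, 0, 0, 0, 0],
)

```text
time: 20.4
tcp_pos: [0.4298, -0.2003, 0.204]
eef_rot: [-2.076, -2.355, 0.0]
contact_force: [-0.2, -0.7, -6.6]
width: 0.104
finger_force: 59.0
```

```bash
python3 -c "
from h import *
s=r.sense();print(s['time'],s['tcp_pos'],s['contact_force'].round(1))
P=(.55,-.1968);u=np.array([1,.128]);u/=np.linalg.norm(u)
pre=np.array(P)+u*((.5307-.55)/u[0]-.025);print(pre,togo((*pre,.152),u,s))
im=r.capture('wrist')[...,::-1]; cv2.imwrite('pics/w3.png',im);np.save('w3.npy',np.r_[s['tcp_pos'],s['eef_rot']])
for x in(.5307,.5742): print(wproj((x,-.1968+.128*(x-.55),.147),s))"
```

```text
20.4 [ 0.42975735 -0.20027727  0.20395836] [-0.2 -0.7 -6.6]
[ 0.50590232 -0.2024445 ] (array([-0.059,  0.377,  0.259]), array([-0.001, -0.001, -0.001]))
[435.7612635 218.6962568]
[485.3992471  218.47361749]
```

View pics/w3.png

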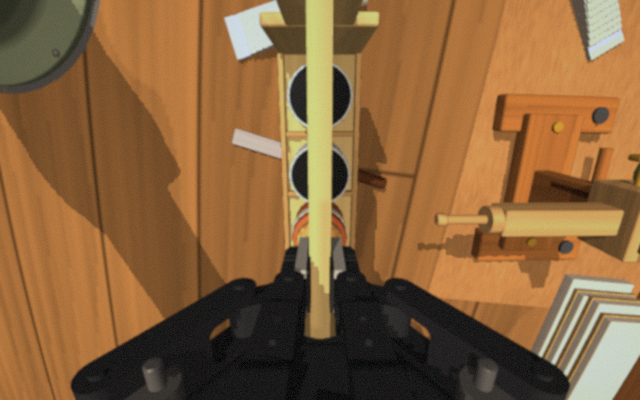

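The peg head is at (440,220) and the collar at about (488,219), within a pixel or so of prediction. The caddy hangs straight and the jar and tins are seated. I'll check clearance to the tube and knife before lowering.

```bash
python3 -c "
from h import *
for p in((370,235),(402,293),(392,297),(450,207),(441,288)): print(p,plane('top',p,.012)[:2].round(3))
s=r.sense();Rt=R.from_rotvec(s['eef_rot']).as_matrix();t=s['tcp_pos']
u=np.array([1,.128])/1.00817;v=np.array([-u[1],u[0]])
for c in((.5059,-.2024),):
  for a in(-.038,.038):
    for b in(.136,-.084): print((np.array(c)+a*u+b*v).round(3))"
```

```text
(370, 235) [0.449 0.005]
(402, 293) [ 0.304 -0.069]
(392, 297) [ 0.295 -0.043]
(450, 207) [ 0.515 -0.202]
(441, 288) [ 0.313 -0.167]
[ 0.451 -0.072]
[ 0.479 -0.291]
[ 0.526 -0.063]
[ 0.554 -0.281]
```

drive_tool(
  delta_pos=[
    [-0.02, 0.08, 0],
    [-0.04, 0.2, 0],
    [-0.059, 0.3, 0],
    [-0.059, 0.377, 0.05],
    [-0.059, 0.377, 0.12],
    [-0.059, 0.377, 0.19],
    [-0.059, 0.377, 0.24],
    [-0.059, 0.377, 0.259],
    [-0.059, 0.377, 0.259],
    [-0.059, 0.377, 0.259],
    [-0.059, 0.377, 0.259],
  ],
  angular=[
    [0, 0, 0],
    [0, 0, 0],
    [0, 0, 0],
    [0, 0, 0],
    [0, 0, 0],
    [0, 0, 0],
    [0, 0, 0],
    [0, 0, 0],
    [0, 0, 0],
    [0, 0, 0],
    [0, 0, 0],
  ],
  gripper=[0, 0, 0, 0, 0, 0, 0, 0, 0, 0, 0],
)

```text
time: 21.37
tcp_pos: [0.5072, -0.2018, 0.1539]
eef_rot: [2.074, 2.358, 0.001]
contact_force: [-0.8, 0.2, -6.8]
width: 0.102
finger_force: 59.1
```

```bash
python3 -c "
from h import *
s=r.sense();print(s['time'],s['tcp_pos'],s['contact_force'].round(1),s['width'])
P=(.55,-.1968);u=np.array([1,.128]);u/=np.linalg.norm(u)
for k in(-.025,-.008): print(togo((*(np.array(P)+u*((.5307-.55)/u[0]+k)),.152),u,s))
a=r.capture('side')[...,::-1];b=r.capture('wrist')[...,::-1];c=r.capture('top')[...,::-1]
cv2.imwrite('pics/i1.png',np.hstack([cv2.resize(a[65:165,310:410],(400,400),interpolation=2),cv2.resize(b[160:260,300:400],(400,400),interpolation=2)]))"
```

```text
21.3667 [ 0.50718811 -0.20182945  0.15386148] [-0.8  0.2 -6.8] 0.10233831233415687
(array([-0.002, -0.007,  0.009]), array([0.001, 0.   , 0.   ]))
(array([-0.002,  0.078,  0.009]), array([0.001, 0.   , 0.   ]))
```

View pics/i1.png

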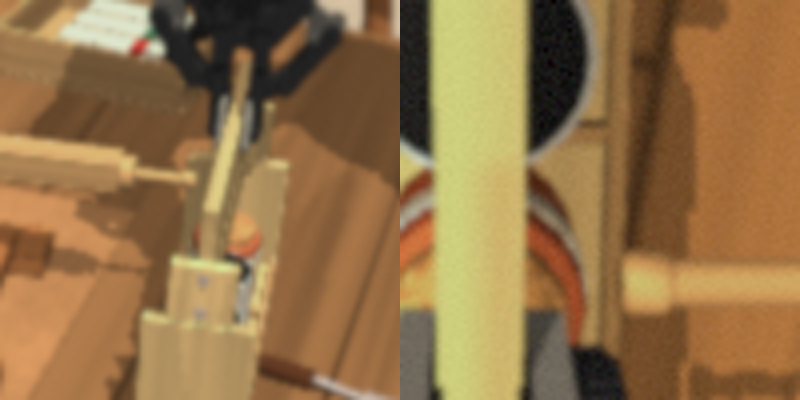

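The peg head in the wrist view is at crop (645,283), i.e. px (361,230.7), just ahead of the rail. The pocket divider is at px (347,192.5), which I can use to cross-check the hole's position along the rail.

```bash
python3 -c "
from h import *
s=r.sense();Rt=R.from_rotvec(s['eef_rot']);t=np.array(s['tcp_pos'])
f=lambda p,z:(Rt.inv().apply(plane('wrist',p,z,s)-t)*1000).round(1)
print('head',f((361.3,230.7),.147),'neck',f((390,231),.147),'div lip',f((347,192.5),.0449),'floor',f((347,192.5),.037))
print('pred head px',wproj((.534,-.1968-.016*.128,.147),s))"
```

```text
head [-0.9 28.4  6.7] neck [-1.2 47.8  6.7] div lip [ -3.   28.4 108.8] floor [ -5.2  29.2 116.7]
pred head px [359.46650447 229.93432786]
```

drive_tool(
  delta_pos=[
    [-0.004, 0.02, 0.009],
    [-0.004, 0.04, 0.009],
    [-0.004, 0.06, 0.009],
    [-0.004, 0.07, 0.009],
    [-0.004, 0.075, 0.009],
    [-0.004, 0.075, 0.009],
    [-0.004, 0.075, 0.009],
    [-0.004, 0.075, 0.009],
  ],
  angular=[
    [0, 0, 0],
    [0, 0, 0],
    [0, 0, 0],
    [0, 0, 0],
    [0, 0, 0],
    [0, 0, 0],
    [0, 0, 0],
    [0, 0, 0],
  ],
  gripper=[0, 0, 0, 0, 0, 0, 0, 0],
)

```text
time: 22.18
tcp_pos: [0.5216, -0.2007, 0.1513]
eef_rot: [-2.075, -2.358, 0.0]
contact_force: [-0.4, -0.2, -6.6]
width: 0.107
finger_force: 59.1
```

drive_tool(
  delta_pos=[
    [0, 0.01, 0],
    [0, 0.02, 0],
    [0, 0.025, 0],
    [0, 0.025, 0],
  ],
  angular=[
    [0, 0, 0],
    [0, 0, 0],
    [0, 0, 0],
    [0, 0, 0],
  ],
  gripper=[0, 0, 0, 0],
)

```text
time: 22.52
tcp_pos: [0.5271, -0.2, 0.1513]
eef_rot: [2.075, 2.359, 0.0]
contact_force: [-0.3, 0.4, -6.6]
width: 0.1
finger_force: 59.1
```

drive_tool(
  delta_pos=[
    [0, 0.01, -0.003],
    [0, 0.02, -0.003],
    [0, 0.025, -0.003],
    [0, 0.025, -0.003],
  ],
  angular=[
    [0, 0, 0],
    [0, 0, 0],
    [0, 0, 0],
    [0, 0, 0],
  ],
  gripper=[0, 0, 0, 0],
)

```text
time: 22.85
tcp_pos: [0.532, -0.1993, 0.1519]
eef_rot: [2.075, 2.359, 0.0]
contact_force: [-0.5, 0.2, -7.9]
width: 0.105
finger_force: 59.1
```

drive_tool(
  delta_pos=[
    [0, 0.01, 0],
    [0, 0.02, 0],
    [0, 0.02, 0],
    [0, 0.02, 0],
  ],
  angular=[
    [0, 0, 0],
    [0, 0, 0],
    [0, 0, 0],
    [0, 0, 0],
  ],
  gripper=[0, 0, 0, 0],
)

```text
time: 23.18
tcp_pos: [0.5358, -0.1989, 0.1519]
eef_rot: [-2.075, -2.359, -0.0]
contact_force: [-0.0, -0.2, -7.2]
width: 0.106
finger_force: 59.1
```

The peg has entered the hole without contact. I'll advance along the neck.

drive_tool(
  delta_pos=[
    [0, 0.02, 0],
    [0, 0.04, 0],
    [0, 0.05, 0],
    [0, 0.05, 0],
    [0, 0.05, 0],
  ],
  angular=[
    [0, 0, 0],
    [0, 0, 0],
    [0, 0, 0],
    [0, 0, 0],
    [0, 0, 0],
  ],
  gripper=[0, 0, 0, 0, 0],
)

```text
time: 23.6
tcp_pos: [0.5457, -0.1975, 0.1518]
eef_rot: [-2.075, -2.359, -0.0]
contact_force: [0.7, -0.3, -7.1]
width: 0.104
finger_force: 59.1
```

drive_tool(
  delta_pos=[
    [0, 0.02, 0],
    [0, 0.04, 0],
    [0, 0.05, 0],
    [0, 0.05, 0],
    [0, 0.05, 0],
  ],
  angular=[
    [0, 0, 0],
    [0, 0, 0],
    [0, 0, 0],
    [0, 0, 0],
    [0, 0, 0],
  ],
  gripper=[0, 0, 0, 0, 0],
)

```text
time: 24.02
tcp_pos: [0.5556, -0.1963, 0.1518]
eef_rot: [-2.075, -2.359, 0.0]
contact_force: [0.1, 0.6, -7.3]
width: 0.101
finger_force: 59.1
```

drive_tool(
  delta_pos=[
    [0, 0.01, 0],
    [0, 0.02, 0],
    [0, 0.025, 0],
    [0, 0.025, 0],
  ],
  angular=[
    [0, 0, 0],
    [0, 0, 0],
    [0, 0, 0],
    [0, 0, 0],
  ],
  gripper=[0, 0, 0, 0],
)

```text
time: 24.35
tcp_pos: [0.5607, -0.1956, 0.1519]
eef_rot: [2.075, 2.359, 0.0]
contact_force: [-1.1, -0.2, -7.2]
width: 0.103
finger_force: 59.1
```

drive_tool(
  delta_pos=[
    [0, 0.01, 0],
    [0, 0.015, 0],
    [0, 0.015, 0],
    [0, 0.015, 0],
  ],
  angular=[
    [0, 0, 0],
    [0, 0, 0],
    [0, 0, 0],
    [0, 0, 0],
  ],
  gripper=[0, 0, 0, 0],
)

```text
time: 24.68
tcp_pos: [0.5635, -0.1953, 0.1519]
eef_rot: [-2.075, -2.359, 0.0]
contact_force: [-0.5, -0.2, -6.9]
width: 0.105
finger_force: 59.1
```

drive_tool(
  delta_pos=[
    [0, 0.008, 0],
    [0, 0.008, 0],
    [0, 0.008, 0],
  ],
  angular=[
    [0, 0, 0],
    [0, 0, 0],
    [0, 0, 0],
  ],
  gripper=[0, 0, 0],
)

```text
time: 24.93
tcp_pos: [0.5651, -0.1951, 0.1519]
eef_rot: [2.075, 2.359, 0.0]
contact_force: [-1.2, 0.3, -7.9]
width: 0.106
finger_force: 59.1
```

drive_tool(
  delta_pos=[
    [0, 0.005, 0],
    [0, 0.005, 0],
    [0, 0.005, 0],
  ],
  angular=[
    [0, 0, 0],
    [0, 0, 0],
    [0, 0, 0],
  ],
  gripper=[0, 0, 0],
)

```text
time: 25.18
tcp_pos: [0.5661, -0.195, 0.1519]
eef_rot: [2.075, 2.359, 0.0]
contact_force: [-0.5, -0.3, -7.1]
width: 0.104
finger_force: 59.1
```

drive_tool(
  delta_pos=[
    [0, 0.005, 0],
    [0, 0.005, 0],
    [0, 0.005, 0],
  ],
  angular=[
    [0, 0, 0],
    [0, 0, 0],
    [0, 0, 0],
  ],
  gripper=[0, 0, 0],
)

```text
time: 25.43
tcp_pos: [0.567, -0.1949, 0.1519]
eef_rot: [-2.075, -2.359, -0.0]
contact_force: [-0.2, 0.4, -6.9]
width: 0.101
finger_force: 59.1
```

drive_tool(
  delta_pos=[
    [0, 0.005, 0],
    [0, 0.005, 0],
    [0, 0.005, 0],
  ],
  angular=[
    [0, 0, 0],
    [0, 0, 0],
    [0, 0, 0],
  ],
  gripper=[0, 0, 0],
)

```text
time: 25.68
tcp_pos: [0.5681, -0.1948, 0.1519]
eef_rot: [2.075, 2.359, 0.0]
contact_force: [0.8, -0.4, -7.0]
width: 0.104
finger_force: 59.1
```

drive_tool(
  delta_pos=[
    [0, 0.005, 0],
    [0, 0.005, 0],
    [0, 0.005, 0],
  ],
  angular=[
    [0, 0, 0],
    [0, 0, 0],
    [0, 0, 0],
  ],
  gripper=[0, 0, 0],
)

```text
time: 25.93
tcp_pos: [0.5685, -0.1947, 0.1518]
eef_rot: [-2.075, -2.358, 0.001]
contact_force: [-4.8, -0.2, -5.4]
width: 0.105
finger_force: 59.4
```

Collar contact at x = 0.5685. I'll lower onto the neck gently with light contact.

drive_tool(
  delta_pos=[
    [0, -0.0015, 0.005],
    [0, -0.0015, 0.01],
    [0, -0.0015, 0.01],
    [0, -0.0015, 0.01],
  ],
  angular=[
    [0, 0, 0],
    [0, 0, 0],
    [0, 0, 0],
    [0, 0, 0],
  ],
  gripper=[0, 0, 0, 0],
)

```text
time: 26.27
tcp_pos: [0.5684, -0.1948, 0.1497]
eef_rot: [-2.075, -2.358, 0.001]
contact_force: [-5.5, -1.4, -7.9]
width: 0.108
finger_force: 59.1
```

drive_tool(
  delta_pos=[
    [0, 0, 0.003],
    [0, 0, 0.003],
    [0, 0, 0.003],
  ],
  angular=[
    [0, 0, 0],
    [0, 0, 0],
    [0, 0, 0],
  ],
  gripper=[0, 0, 0],
)

```text
time: 26.52
tcp_pos: [0.5685, -0.1948, 0.1492]
eef_rot: [-2.075, -2.358, 0.001]
contact_force: [-4.6, -0.9, -5.5]
width: 0.105
finger_force: 59.3
```

drive_tool(
  delta_pos=[
    [0, 0, 0.002],
    [0, 0, 0.002],
    [0, 0, 0.002],
  ],
  angular=[
    [0, 0, 0],
    [0, 0, 0],
    [0, 0, 0],
  ],
  gripper=[0, 0, 0],
)

```text
time: 26.77
tcp_pos: [0.5685, -0.1948, 0.1489]
eef_rot: [-2.075, -2.358, 0.001]
contact_force: [-5.6, -1.3, -4.5]
width: 0.103
finger_force: 59.5
```

drive_tool(
  delta_pos=[
    [0, 0, 0.002],
    [0, 0, 0.002],
    [0, 0, 0.002],
  ],
  angular=[
    [0, 0, 0],
    [0, 0, 0],
    [0, 0, 0],
  ],
  gripper=[0, 0, 0],
)

```text
time: 27.02
tcp_pos: [0.5685, -0.1948, 0.1487]
eef_rot: [-2.075, -2.358, 0.001]
contact_force: [-5.8, -1.1, -0.8]
width: 0.106
finger_force: 60.0
```

The weight is on the peg (Fz ≈ -0.8 N after a 3.1 mm drop). Releasing gently.

drive_tool(
  delta_pos=[
    [0, -0.001, 0],
    [0, -0.001, 0],
    [0, -0.001, 0],
    [0, -0.001, 0],
    [0, -0.001, 0],
    [0, -0.001, 0],
    [0, -0.001, 0],
    [0, -0.001, 0],
    [0, -0.001, 0],
  ],
  angular=[
    [0, 0, 0],
    [0, 0, 0],
    [0, 0, 0],
    [0, 0, 0],
    [0, 0, 0],
    [0, 0, 0],
    [0, 0, 0],
    [0, 0, 0],
    [0, 0, 0],
  ],
  gripper=[0, 0, 0.13, 0.16, 0.2, 0.25, 0.3, 0.35, 0.4],
  squeeze=20,
)

```text
time: 27.77
tcp_pos: [0.5686, -0.1947, 0.1486]
eef_rot: [2.075, 2.359, 0.0]
contact_force: [0.9, 0.6, -0.9]
width: 0.4
finger_force: 0.0
```

```bash
python3 -c "
from h import *
s=r.sense();print(s['time'],s['tcp_pos'],s['contact_force'].round(1),s['width'])
a=r.capture('side')[...,::-1];b=r.capture('wrist')[...,::-1]
cv2.imwrite('pics/f1.png',np.hstack([cv2.resize(a[65:165,290:390],(400,400),interpolation=2),cv2.resize(b[0:300,200:500],(400,400),interpolation=2)]))"
```

```text
27.7667 [ 0.5686058  -0.19471249  0.14855944] [ 0.9  0.6 -0.9] 0.39971479226930595
```

View pics/f1.png

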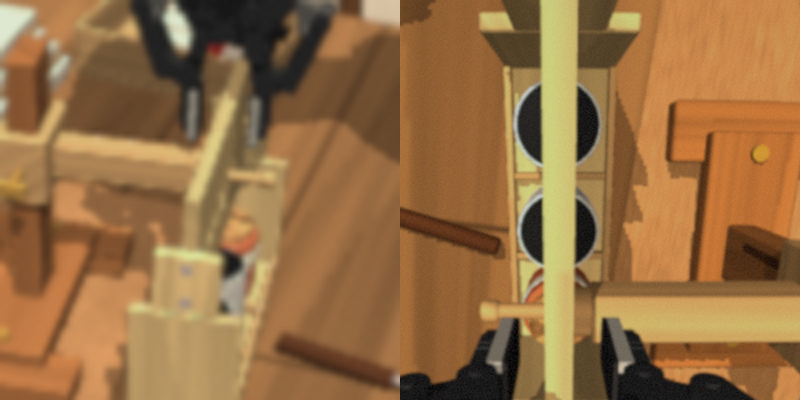

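The caddy hangs on the peg with the rail flush at the collar (right panel, about (577,305)), and the jar and tins are seated. I'll retract upward and check stillness.

drive_tool(
  delta_pos=[
    [0, 0, -0.03],
    [0, 0, -0.1],
    [0, 0, -0.2],
    [0, 0, -0.35],
    [0, 0, -0.5],
    [0, 0, -0.65],
    [0, 0, -0.65],
    [0, 0, -0.65],
    [0, 0, -0.65],
    [0, 0, -0.65],
  ],
  angular=[
    [0, 0, 0],
    [0, 0, 0],
    [0, 0, 0],
    [0, 0, 0],
    [0, 0, 0],
    [0, 0, 0],
    [0, 0, 0],
    [0, 0, 0],
    [0, 0, 0],
    [0, 0, 0],
  ],
  gripper=[0.4, 0.4, 0.4, 0.4, 0.4, 0.4, 0.4, 0.4, 0.4, 0.4],
)

```text
time: 28.7
tcp_pos: [0.568, -0.1947, 0.2776]
eef_rot: [-2.074, -2.358, 0.001]
contact_force: [0.1, 0.5, -0.1]
width: 0.401
finger_force: 0.0
```

```bash
python3 -c "
from h import *
s=r.sense();print(s['time'],s['tcp_pos'],s['contact_force'].round(1))
a=r.capture('side').astype(int)
for i in range(8): r.capture('top')
c=r.capture('side').astype(int);d=cv2.blur(np.abs(a-c).astype(np.float32),(5,5))[80:260,280:400];print('change',d.max(),d.mean())
b=r.capture('wrist')[...,::-1];c=c.astype(np.uint8)[...,::-1]
print('collar face px',wproj((.5742,-.1937,.155),s))
cv2.imwrite('pics/f2.png',np.hstack([cv2.resize(c[75:175,290:390],(400,400),interpolation=2),cv2.resize(b[120:320,240:440],(400,400),interpolation=2)]))"
```

```text
28.7 [ 0.56801737 -0.19466128  0.27758982] [ 0.1  0.5 -0.1]
change 2.56 0.37396237
collar face px [325.30262793 186.22715126]
```

View pics/f2.png

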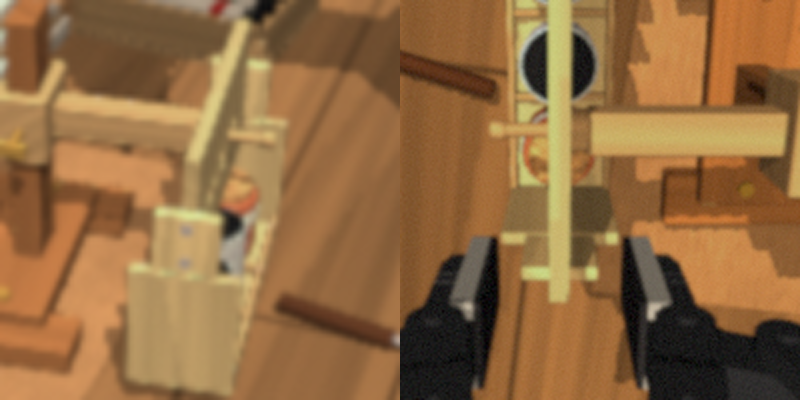

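The caddy hangs level and still with the rail flush at the collar (right panel, about (572,132)). The jar is in its pocket, and nothing else has moved.

```bash
python3 -c "
from plant import r
print(r.finish_job())"
```

```text
the job is handed in; nothing more can be done
None
```

The caddy hangs level and still on the peg by the hole 26 mm toward the jar, with its rail against the collar; the gripper is clear and the job was handed in about 29 s into the 72 s limit.

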